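# Check a trigger clamp on a glue-up

## Task

Check that the trigger clamp on the glued-up board is still tight: with the outside of the fingers, press its orange trigger in towards the fixed black handle until it goes firm, well short of the handle, and keep it pressed firmly, without forcing it, for two seconds to see that it does not creep. Then let the trigger come all the way back out and draw the hand clear. Only press the trigger from outside: do not grip it or pull it from the inside, keep off the handle and the yellow release tab, and leave the glue bottle, ink roller, carved printing block and ink jar where they stand.

Things in the scene. Friction and masses are not known exactly. Their poses are not given: they have to be found in the camera images.
- glueup: The fixed glue-up: board 200 x 140 x 36 mm (x 25..225, y -165..-25 mm) on 25 mm bearers, top 61 mm above the table. Screw clamp with red handle over its far end, trigger clamp over the near end, lying flat. Origin: on the table under the trigger clamp's bar, which runs along y (-205..95 mm). Fixed jaw y -202..-166, x -25..90 mm; housing y -13..69, x -38..22 mm. Place and turn differ in each run.
- trigger (a joint): Orange trigger's swing about an upright axis: 0 = fully out (a spring holds it there), grows as it goes in towards the handle. The tight clamp stops it firm at 0.24 rad, some 25 mm short of the handle. At 70 mm from the hinge the spring takes 1.6 N to start, 4 N just before the stop; then it is solid and the force climbs fast. 10 to 25 N is a firm press, over 45 N is forcing it.
- trigger_hinge (a point): Point on the trigger's upright hinge axis at the trigger's mid-height (43 mm above the table), fixed. Trigger and handle stick out from here towards -x of glueup, the trigger on the -y side of the handle. The space in front of the trigger (glueup frame: x -150 to -45, y -170 to -35 mm) is free down to the table.
- trigger_face: Orange outer face of the trigger: strip 24 mm high (31 to 55 mm above the table), 7 mm thick, 103 mm long from the hinge, bowed outwards to its free end. Origin: the place to press, on the outer surface at mid-height, 70 mm from the hinge. It swings with the trigger. Its y axis points into the face, the way to push (to the handle); x runs along it to the hinge; z up. The firm stop comes 17 mm in.
- trigger_inside: The black lining, 4 mm thick and 18 mm high, on the handle side of the trigger; same origin and axes as trigger_face. Not to be touched: it is reached only by gripping or hooking the trigger.
- clamp_handle: The clamp's fixed black handle behind the trigger, about 125 mm long, 26 to 34 mm wide, 30 mm high (28 to 58 mm above the table). Origin: the middle of it, 43 mm above the table; axes as glueup. Part of the fixed clamp; not to be touched.
- release (a joint): The yellow release tab, 26 mm long and 16 mm high, beside the bar at the housing's front (glueup frame: x -20, y -13 to -37 mm, 35 to 51 mm above the table). 0 = at rest; grows to 0.35 rad when it is pressed, which would free the clamp.
- glue_bottle: Yellow glue bottle with an orange cap, 60 mm across, 160 mm tall, standing. Origin: centre of its base.
- ink_roller: Ink roller lying on the table: red rubber roller 36 mm across and 64 mm long, wire frame, turquoise handle to -x. 173 mm long, 36 mm high. Origin: on the table, between handle and roller, x towards the roller.
- print_block: Carved printing block, plywood 70 x 70 x 20 mm with a turquoise round relief 4 mm high on it. Origin: centre of its underside.
- ink_jar: Pink ink jar with a white lid, 68 mm across, 85 mm tall, standing. Origin: centre of its base.
There are look-alikes about, which are no part of the job. There is more than one size of the print_block; the job needs the largest.

How it is judged:
On the way:
1. the trigger is pressed in against its firm stop by the fingers (at least 0.22 rad, over 6 N) and kept there for 1.5 s (value of joint trigger above 0.22 rad and contact force between the fingers and trigger_face above 6 N), for 1.5 s.
At the end, for the whole second after the job is handed in: The trigger is fully out again (under 0.03 rad), the release tab is at rest, and the glue bottle, ink roller, printing block and ink jar stand upright within 20 mm of where they were (value of joint trigger below 0.03 rad and value of joint release below 0.05 rad and distance of each of glue_bottle, ink_roller, print_block, ink_jar from where it was at the start of the episode below 0.02 m and angle between each of glue_bottle, ink_roller, print_block, ink_jar's own z axis and vertical below 0.15 rad); the robot touches nothing.
It fails at once if the trigger is forced (over 45 N) (contact force between the fingers and trigger_face above 45 N).
It fails at once if the trigger is gripped or pulled from its inside (contact force between the fingers and trigger_inside above 1 N).
It fails at once if the fingers take or lean on the handle (over 2 N) (contact force between the fingers and clamp_handle above 2 N).
It fails at once if the release tab is pressed (value of joint release above 0.1 rad).
It fails at once if a bystander is moved more than 30 mm, lifted or knocked over (distance of any of glue_bottle, ink_roller, print_block, ink_jar from where it was at the start of the episode above 0.03 m or angle between any of glue_bottle, ink_roller, print_block, ink_jar's own z axis and vertical above 0.4 rad).
It also fails if it takes over 48 s, if anything falls off the work surface, if the arm or the gripper's body presses on something with over 40 N, if the wrist force passes 120 N, or if a joint passes its speed limit or range.

## Robot

A 6-joint arm with a two-finger parallel gripper is mounted at the origin on the work surface. World frame = base frame: x ahead of the robot, y to its left, z up, the work surface at z = 0. Lengths are in m, angles in rad, forces in N, time in s.
With the tool pointing down it reaches from about 0.35 to 0.775 m from the base axis. Payload 5.5 kg.
Tool frame: the origin (TCP) lies between the finger pads; the fingertips stand 22 mm ahead of it and the grasp point (between the pads) lies 3 mm ahead of it; z points along the fingers, y is the line along which they close (so a half turn about z gives the same grasp; the last joint's range is limited). The gripper opens to 85 mm and grips with 20 to 120 N. Pads are 22 mm wide; open, the fingers measure 114 mm over their backs; the gripper's body (76 mm by 85 mm) begins 54 mm behind the grasp point. The pads swing forward as they close: fully open they stand 13 mm farther back than shut.
Start: joints at [0.966, 0.313, 0.046, 1.304, 0, 1.431], TCP at [0.258, 0.514, 0.229] pointing down, gripper open.
Joint ranges: [-2.76, 2.76], [-0.86, 1.69], [-1.03, 1.26], [-2.2, 2.34], [-1.47, 1.5], [-3.14, 3.14]. Speed limits (rad/s): [2.57, 2.57, 3.14, 3.14, 3.14, 3.14].

## Interface

Orientations are given as a unit quaternion [w, x, y, z].
In Python, from rig import arm gives the robot as it stands.
- The arm moves only by the tool drive_tool, never from a script. Its argument "targets" is text: rows parted by semicolons, each of 6 numbers parted by spaces: the shift along the tool's x, y, z in units of 0.5 m (1.0 is 0.5 m), then the turn, a rotation vector about the tool's x, y, z in units of 60 degrees (1.0 is 60 degrees). A call has 1 to 10 rows; each row is the pose to reach, as a shift and turn from the pose commanded when the call began, along the tool's axes at that moment; what a row does not reach only later rows make up. A row lasts 1/8 s, in which the tool goes at most 62.5 mm and 10.7 degrees, less where a joint would pass 70% of its speed; a pose out of reach is approached as far as the arm can. A call with a number of a shift or a turn outside -1 to 1 is refused whole. A call with a gripper value outside its range is refused whole. "fingers" is the opening, from 0 (shut) to 1 (fully open), set as the call begins (left out, the last holds). The fingers move at their own pace and stop on an object; "squeeze" is the grip in N (left out, the last holds). Time passes only in rows, so rows that repeat a pose let the fingers close. It gives the time, the measured TCP pose, the force, the opening and the grip force at its end, in the units of the state.
- arm.state(): the state, without advancing time (a new reading comes with each control period).
- arm.read_camera(name): name is "scene" or "top"; returns the picture (400x640x3 uint8, red, green, blue); there is no depth.
- arm.camera_model(name): a dict with "vfov" (degrees; the focal length in pixels is half the picture's height over the tangent of half this angle, whatever the lens; pixels are square), "cx", "cy" (the principal point, pixels), "k1" (the pictures are not rectified: a ray, as slopes to the right and down, at radius r is drawn at 1 + k1 r^2 times it, then the intrinsics apply), "world_from_camera" (4x4, takes a point from camera to world coordinates). Camera axes: x right, y down, z forward; pixel columns grow to the right and rows downward; lengths in m; the calibration is good to about 2 mm. A picture is of the moment at which its call begins. camera_model takes no time and is no camera call.
- arm.close_job(): hands the job in; it is judged then, once.
Trained networks look in the newest picture that a camera, given by its name, has taken for a name from the list of things; names that differ only in an ending like _2 or _b are one class to them, and where a whole thing is asked for, a point or a joint stands for the part that bears it (a point fixed in the world has none). Each returns a list of dicts, best first, with "conf" (0 to 1); they miss things now and then, are a little off and sometimes report something else, mostly with a low value. They report only what shows in the picture. A call takes as long as a camera call. They do not tell look-alikes from the thing itself.
- arm.search_frame(target, camera): "position" ([column, row] in pixels, amid what is visible of it).
- arm.outline_of(target, camera): "region" (400x640 bool, what is visible of it) and "position" ([column, row] in pixels, amid what is visible of it).
The state is a dict: "clock": time; "joints": joint angles; "dq": joint speeds; "tau": joint torques, N m; "tool_pos": TCP position; "eef_rot": TCP orientation; "ft_force": force on the tool from outside, world axes, zero at the start; "wrist_torque": the same for the moment, N m; "gripper_width": finger opening in m; "grasp_force": force on a finger pad.
Only numpy, scipy, OpenCV 4.12 (cv2) and the standard library are available. Lean on these libraries where they do the work, as an engineer would, in place of code of your own. Each camera call takes 0.05 s, during which the arm holds its last target. There are 200 camera calls.

## Working session

There is one attempt and no reset: what is moved stays moved. The work goes in short steps, Python scripts to look and compute and a tool call to move; the robot and the scene stay as the last step left them, time stands still between calls to the robot, and variables do not carry over. Pictures are saved under pics/ and viewed, at most 10 in all, crops included, and the job is handed in when it is done.

Besides the shell and the picture viewer there is one more tool, called after ">>>" as name(argument=value, ...) on one line, values as JSON. drive_tool: Moves the arm, as the interface text tells. Its arguments: {"type":"object","properties":{"targets":{"type":"string"},"fingers":{"type":"number"},"squeeze":{"type":"number"}},"required":["targets"]}

```bash
mkdir -p pics; python3 - <<'E'
from rig import arm
import cv2,numpy as np
for c in("scene","top"):
    im=arm.read_camera(c); cv2.imwrite(f"pics/{c}0.png",im[:,:,::-1])
    m=arm.camera_model(c); print(c,{k:(np.round(v,4).tolist()) for k,v in m.items()})
    for t in("glueup","trigger_face","trigger_inside","clamp_handle","release","glue_bottle","ink_roller","print_block","ink_jar"):
        print(t,[(np.round(d["position"]).tolist(),round(d["conf"],2)) for d in arm.search_frame(t,c)])
s=arm.state();print(s)
E
```

```text
scene {'vfov': 56.0635, 'cx': 321.2088, 'cy': 195.5534, 'k1': -0.0228, 'world_from_camera': [[-0.3851, 0.7431, -0.5473, 1.0479], [0.9229, 0.3068, -0.2329, 0.1785], [-0.0052, -0.5948, -0.8039, 0.8253], [0.0, 0.0, 0.0, 1.0]]}
glueup [([238.0, 220.0], 0.92)]
trigger_face [([315.0, 200.0], 0.58)]
trigger_inside [([321.0, 202.0], 0.41)]
clamp_handle []
release []
glue_bottle [([247.0, 134.0], 0.85), ([324.0, 192.0], 0.3)]
ink_roller [([272.0, 313.0], 0.88)]
print_block [([224.0, 171.0], 0.79), ([238.0, 114.0], 0.71), ([300.0, 156.0], 0.69)]
ink_jar [([368.0, 248.0], 0.62)]
top {'vfov': 48.295, 'cx': 316.4974, 'cy': 206.5719, 'k1': 0.0375, 'world_from_camera': [[0.0254, -0.9912, 0.1297, 0.3673], [-0.9996, -0.0232, 0.018, -0.0686], [-0.0149, -0.1301, -0.9914, 1.2751], [0.0, 0.0, 0.0, 1.0]]}
glueup [([377.0, 165.0], 0.95)]
trigger_face [([413.0, 254.0], 0.49)]
trigger_inside []
clamp_handle [([300.0, 198.0], 0.93)]
release []
glue_bottle [([414.0, 253.0], 0.55)]
ink_roller [([316.0, 104.0], 0.6), ([321.0, 202.0], 0.35)]
print_block [([427.0, 212.0], 0.86), ([452.0, 292.0], 0.78), ([413.0, 252.0], 0.67), ([358.0, 257.0], 0.64)]
ink_jar [([262.0, 177.0], 0.92), ([321.0, 206.0], 0.64)]
{'clock': 1.0, 'joints': array([9.66396808e-01, 3.13227884e-01, 4.60951416e-02, 1.30357292e+00,
       1.57713697e-05, 1.43121358e+00]), 'dq': array([ 4.89493707e-04, -1.42442454e-03,  6.16997842e-05, -5.74733086e-04,
       -1.09044396e-03, -8.38832175e-04]), 'tau': array([-1.20208824e-04, -4.80474436e+01,  2.98818934e+01,  2.59393219e-04,
       -3.17708482e-04,  2.82304228e-05]), 'tool_pos': array([0.25777364, 0.51403931, 0.22890531]), 'eef_rot': array([9.13132611e-06, 2.30321826e-01, 9.73114513e-01, 4.50998119e-05]), 'ft_force': array([0.04809022, 0.4361101 , 0.45403032]), 'wrist_torque': array([-0.02178546,  0.01219275, -0.0032442 ]), 'grasp_force': 0.0, 'gripper_width': 0.08519840611691909}
```

View pics/scene0.png

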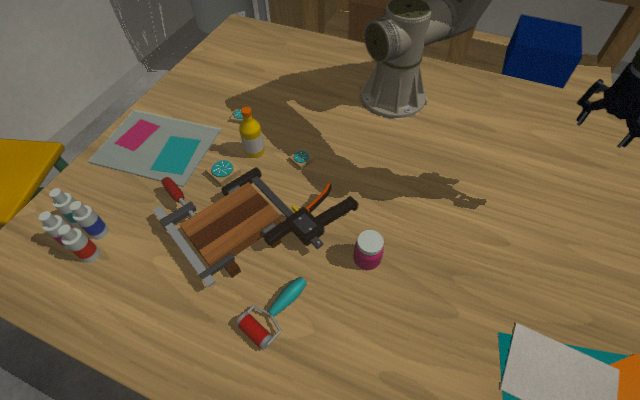

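View pics/top0.png

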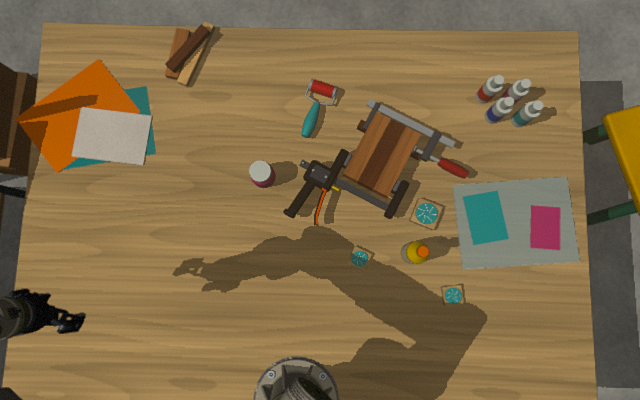

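The top picture shows the handle at about (300,198) and the orange trigger at about (320,207), with the bar running from (303,163) to (405,212). The possible mistakes are the bottle's orange cap at (423,252) and the orange card at (80,110). The print blocks are at (427,212), which is the largest, (360,257) and (453,295). The jar is at (262,174). A close crop comes next.

```bash
python3 - <<'E'
import cv2,numpy as np
a=cv2.imread("pics/top0.png")[150:240,270:420]; b=cv2.imread("pics/scene0.png")[165:255,255:375]
a=cv2.resize(a,None,fx=5,fy=5,interpolation=cv2.INTER_CUBIC)
cv2.imwrite("pics/ct.png",a)
E
cat > h.py <<'E'
from rig import arm
import cv2,numpy as np
def KM(c):
    m=arm.camera_model(c); f=200/np.tan(np.radians(m["vfov"]/2))
    return np.array([[f,0,m["cx"]],[0,f,m["cy"]],[0,0,1]]),np.array([m["k1"],0,0,0.]),np.array(m["world_from_camera"])
def toW(c,px,z):
    K,d,T=KM(c); u=cv2.undistortPoints(np.array(px,float).reshape(-1,1,2),K,d).reshape(-1,2)
    r=np.c_[u,np.ones(len(u))]@T[:3,:3].T; return T[:3,3]+r*((z-T[2,3])/r[:,2])[:,None]
def toP(c,P):
    K,d,T=KM(c); W=np.linalg.inv(T)
    return cv2.projectPoints(np.array(P,float).reshape(-1,1,3),cv2.Rodrigues(W[:3,:3])[0],W[:3,3],K,d)[0].reshape(-1,2)
E
```

```text
(no output)
```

View pics/ct.png

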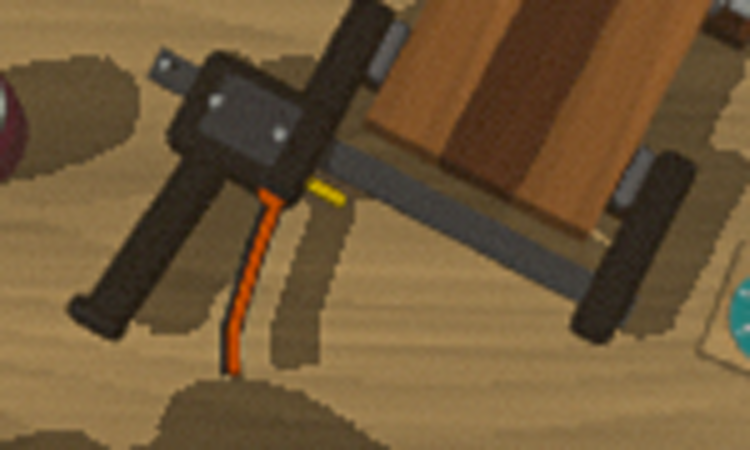

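```bash
python3 - <<'E'
from h import *
cp=lambda p:[(270+(x+.5)/5-.5,150+(y+.5)/5-.5) for x,y in p]
A,B=toW("top",cp([(368,122),(587,237)]),.061)
print("board edge",A,B,np.linalg.norm(A-B))
yv=(A-B)/np.linalg.norm(A-B); xv=np.array([yv[1],-yv[0],0]); 
mid=(A+B)/2; O=mid-.025*xv+.095*yv; O[2]=0
print("O",O,"yaw",np.arctan2(xv[1],xv[0]))
# trigger outer edge at top z=.055: hinge end, bend, free end; handle corners z=.058
n=[(284,200),(243,325),(239,374)];
P=toW("top",cp(n),.055); print("trig",P)
L=lambda P:np.c_[(P-O)@xv,(P-O)@yv]*1000
print("local",L(P).round())
H=toW("top",cp([(188,165),(100,320)]),.058); print("handle axis loc",L(H).round())
print("bar end loc",L(toW("top",cp([(160,67)]),.055)).round(), "jaw tip",L(toW("top",cp([(590,340),(690,158)]),.06)).round())
for t,z in(("print_block",.024),("ink_jar",.085),("glue_bottle",.16)):
  px={"print_block":(427,212),"ink_jar":(262,173),"glue_bottle":(423,252)}[t]; print(t,toW("top",[px],z).round(3))
s=arm.state();from scipy.spatial.transform import Rotation as R
q=s["eef_rot"];print(R.from_quat(q[[1,2,3,0]]).as_matrix().round(3))
# consistency in scene
print(toP("scene",P).round(), toP("scene",[A,B]).round())
E
```

```text
board edge [ 0.61883175 -0.11813007  0.061     ] [ 0.55719867 -0.23927098  0.061     ] 0.13591819521394521
O [ 0.60881169 -0.08269268  0.        ] yaw -0.47064044904971103
trig [[ 0.57503971 -0.07265593  0.055     ]
 [ 0.50480452 -0.05166989  0.055     ]
 [ 0.47770274 -0.05014812  0.055     ]]
local [[ -35.   -6.]
 [-107.  -20.]
 [-132.  -30.]]
handle axis loc [[ -43.   50.]
 [-142.   51.]]
bar end loc [[-1. 90.]] jaw tip [[ -25. -190.]
 [  91. -193.]]
print_block [[ 0.523 -0.356  0.024]]
ink_jar [[0.612 0.104 0.085]]
glue_bottle [[ 0.406 -0.315  0.16 ]]
[[-0.894  0.448  0.   ]
 [ 0.448  0.894  0.   ]
 [ 0.     0.    -1.   ]]
[[303. 208.]
 [321. 189.]
 [326. 182.]] [[278. 214.]
 [247. 181.]]
```

```bash
python3 - <<'E'
import cv2
b=cv2.imread("pics/scene0.png")[165:255,250:375]
cv2.imwrite("pics/cs.png",cv2.resize(b,None,fx=5,fy=5,interpolation=cv2.INTER_CUBIC))
E
```

```text
(no output)
```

View pics/cs.png

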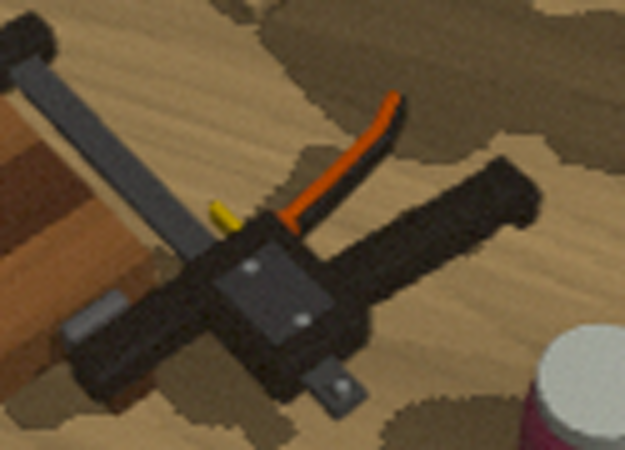

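The bar end, jaw and housing come out within about 5 mm of the given sizes, and the scene picture agrees to 3 px. In world coordinates the hinge is near (0.579, -0.070) and the press point near (0.511, -0.054). The tool's y axis already lies along the push direction (glueup +y). I'll shut the fingers and move over the free space in front of the trigger.

>>> drive_tool(targets="-0.96 -0.91 0 0 0 0;-0.96 -0.91 0 0 0 0;-0.96 -0.91 0 0 0 0;-0.96 -0.91 0 0 0 0;-0.96 -0.91 0 0 0 0;-0.96 -0.91 0 0 0 0;-0.96 -0.91 0 0 0 0;-0.96 -0.91 0 0 0 0;-0.96 -0.91 0 0 0 0;-0.96 -0.91 0 0 0 0", fingers=0, squeeze=20)

```text
clock: 2.25
tool_pos: [0.471, -0.0758, 0.2292]
eef_rot: [0.001, 0.231, 0.973, 0.0]
ft_force: [0.8, 0.8, 0.4]
gripper_width: -0.0001
grasp_force: 0.0
```

>>> drive_tool(targets="-0.05 -0.05 0 0 0 0;-0.05 -0.05 0.1 0 0 0;-0.05 -0.05 0.16 0 0 0;-0.05 -0.05 0.16 0 0 0")

```text
clock: 2.75
tool_pos: [0.4797, -0.1066, 0.1468]
eef_rot: [-0.003, 0.231, 0.973, 0.0]
ft_force: [-0.1, -0.2, -0.8]
gripper_width: 0.0002
grasp_force: 0.0
```

```bash
python3 - <<'E'
from h import *
s=arm.state();print(s["tool_pos"],s["ft_force"])
O=np.array([.60881,-.08269,0]);a=-.4706;xv=np.array([np.cos(a),np.sin(a),0]);yv=np.array([-np.sin(a),np.cos(a),0])
d=s["tool_pos"]-O;print("local",d@xv,d@yv)
for c,(r0,r1,c0,c1) in {"top":(140,260,260,420),"scene":(110,240,250,410)}.items():
    im=arm.read_camera(c)[:,:,::-1]; cv2.imwrite(f"pics/{c}1.png",cv2.resize(im[r0:r1,c0:c1],None,fx=4,fy=4,interpolation=cv2.INTER_CUBIC))
E
```

```text
[ 0.47971909 -0.10664126  0.14681549] [-0.11405119 -0.22361709 -0.79611569]
local -0.10419825281720216 -0.07988021419357072
```

View pics/scene1.png

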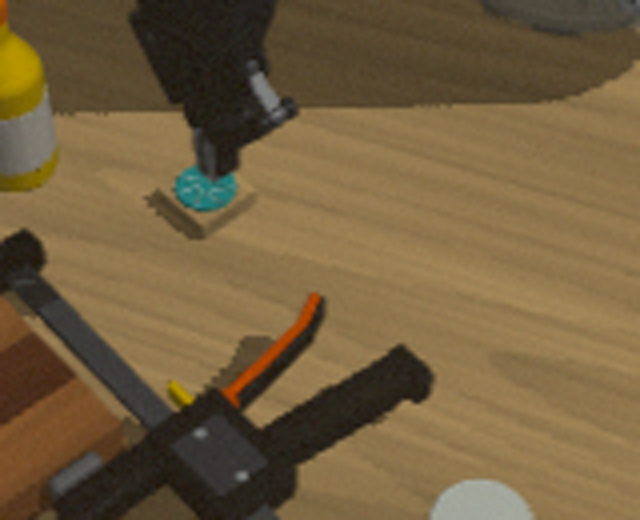

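The shut fingers hang in front of the trigger's outer face at crop (215,170), with the trigger from (235,395) to (318,300) and the way between them clear. The knuckles bulge only well above the fingertips. I'll go down.

>>> drive_tool(targets="0 0 0.1 0 0 0;0 0 0.19 0 0 0;0 0 0.19 0 0 0;0 0 0.19 0 0 0")

```text
clock: 3.35
tool_pos: [0.4834, -0.1077, 0.0562]
eef_rot: [0.002, 0.23, 0.973, -0.0]
ft_force: [-0.3, 0.6, 1.2]
gripper_width: -0.0
grasp_force: 0.0
```

```bash
python3 - <<'E'
from h import *
s=arm.state();print(s["tool_pos"],s["ft_force"])
for c,(r0,r1,c0,c1) in {"scene":(120,240,250,410)}.items():
    im=arm.read_camera(c)[:,:,::-1]; cv2.imwrite(f"pics/{c}2.png",cv2.resize(im[r0:r1,c0:c1],None,fx=4,fy=4,interpolation=cv2.INTER_CUBIC))
E
```

```text
[ 0.48340873 -0.1077238   0.05624483] [-0.27508105  0.64244872  1.19397397]
```

View pics/scene2.png

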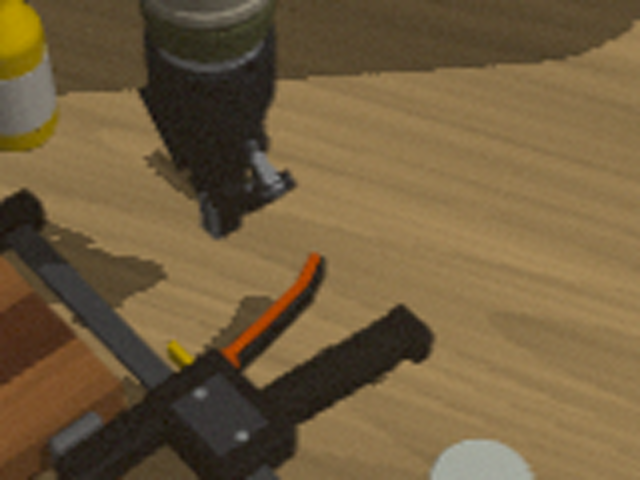

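```bash
python3 - <<'E'
from h import *
t=arm.state()["tool_pos"];a=-.4706;xv=np.array([np.cos(a),np.sin(a),0]);yv=np.array([-np.sin(a),np.cos(a),0]);z=np.array([0,0,1])
lab=[];P=[]
for n,(x,y,h) in {"tip":(0,0,-22),"tip+y":(0,14.5,-22),"tip-y":(0,-14.5,-22),"tip+x":(11,0,-22),"b+y":(0,42,51),"b+y-x":(-38,42,51),"b+x+y":(38,42,51),"b-x":(-38,0,51),"b-x-y":(-38,-42,51),"k40":(0,40,30),"k30":(0,30,20)}.items():
    lab.append(n);P.append(t+(x*xv+y*yv+h*z)/1000)
for n,p in zip(lab,toP("scene",P)):print(n,((p-[250,120])*4).round())
E
```

```text
tip [221. 248.]
tip+y [235. 261.]
tip-y [208. 235.]
tip+x [208. 256.]
b+y [259. 215.]
b+y-x [305. 184.]
b+x+y [211. 246.]
b-x [263. 147.]
b-x-y [221. 111.]
k40 [258. 234.]
k30 [248. 235.]
```

```bash
python3 - <<'E'
from h import *
o=[]
for c,(r0,r1,c0,c1) in {"scene":(130,200,270,340),"top":(165,235,290,360)}.items():
    im=arm.read_camera(c)[:,:,::-1][r0:r1,c0:c1]
    im=(255*(im/255.)**.45).astype(np.uint8)
    o.append(cv2.resize(im,None,fx=5.6,fy=5.6,interpolation=cv2.INTER_CUBIC))
cv2.imwrite("pics/g.png",np.hstack(o))
E
```

```text
(no output)
```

View pics/g.png

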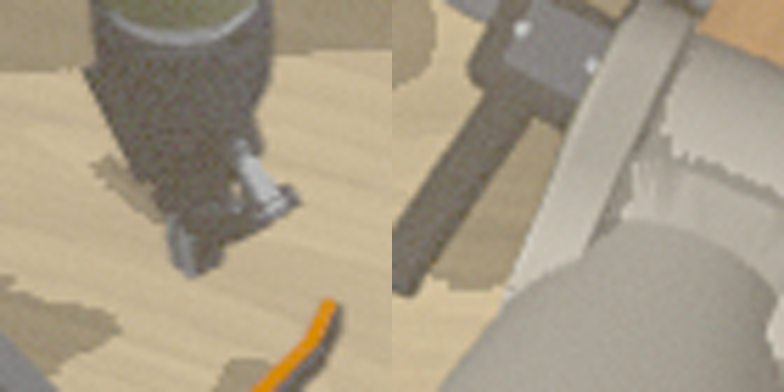

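```bash
python3 - <<'E'
from h import *
t=np.array([.2578,.514,.2289]);x=np.array([-.894,.448,0]);y=np.array([.448,.894,0]);z=np.array([0,0,1])
for c in("scene","top"):
  im=cv2.imread(f"pics/{c}0.png")
  for n,v in(("x",x),("y",y)):
    p=toP(c,[t+.05*v-.009*z,t-.05*v-.009*z,t-.009*z]);print(c,n,p.round().tolist())
s=cv2.imread("pics/scene0.png")[50:150,550:640];q=cv2.imread("pics/top0.png")[270:370,0:90]
g=np.hstack([s,q]);cv2.imwrite("pics/g2.png",cv2.resize((255*(g/255.)**.5).astype(np.uint8),None,fx=4,fy=4,interpolation=cv2.INTER_CUBIC))
E
```

```text
scene x [[603.0, 131.0], [583.0, 151.0], [593.0, 141.0]]
scene y [[615.0, 153.0], [573.0, 129.0], [593.0, 141.0]]
top x [[58.0, 327.0], [81.0, 288.0], [70.0, 307.0]]
top y [[51.0, 297.0], [88.0, 318.0], [70.0, 307.0]]
```

View pics/g2.png

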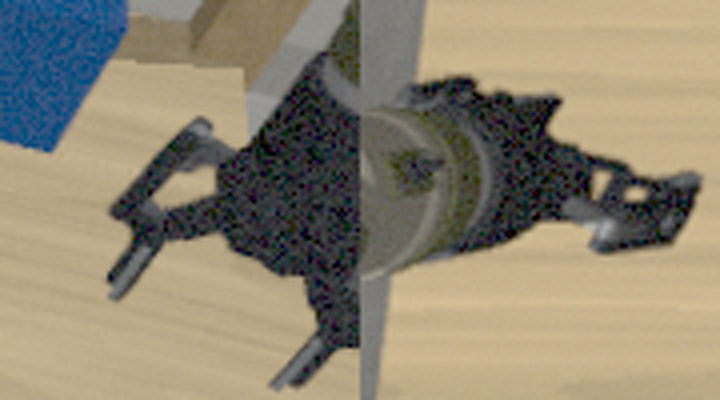

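Comparing with the start picture confirms that the fingers close along tool y. The knuckles bulge only above trigger height. I'll go a little lower so the fingertips overlap the trigger well, then advance in steps while watching the force.

>>> drive_tool(targets="0 0 0.014 0 0 0;0 0 0.028 0 0 0;0 0.03 0.028 0 0 0;0 0.06 0.028 0 0 0;0 0.06 0.028 0 0 0;0 0.06 0.028 0 0 0")

```text
clock: 4.25
tool_pos: [0.4953, -0.08, 0.0399]
eef_rot: [0.0, 0.23, 0.973, -0.0]
ft_force: [-0.3, 0.5, 0.7]
gripper_width: 0.0004
grasp_force: 0.0
```

>>> drive_tool(targets="0 0.01 0 0 0 0;0 0.02 0 0 0 0;0 0.03 0 0 0 0;0 0.04 0 0 0 0;0 0.044 0 0 0 0;0 0.044 0 0 0 0;0 0.044 0 0 0 0")

```text
clock: 5.12
tool_pos: [0.5046, -0.0608, 0.0398]
eef_rot: [-0.0, 0.23, 0.973, -0.0]
ft_force: [-1.1, -2.0, 0.1]
gripper_width: -0.0003
grasp_force: 0.9
```

>>> drive_tool(targets="0 0.004 0 0 0 0;0 0.008 0 0 0 0;0 0.012 0 0 0 0;0 0.012 0 0 0 0;0 0.012 0 0 0 0")

```text
clock: 5.75
tool_pos: [0.5074, -0.0553, 0.0398]
eef_rot: [-0.0, 0.23, 0.973, -0.0]
ft_force: [-3.0, -1.7, -0.2]
gripper_width: -0.0001
grasp_force: 1.3
```

```bash
python3 - <<'E'
from h import *
print(arm.state()["ft_force"])
im=arm.read_camera("scene")[:,:,::-1][130:230,260:380]
cv2.imwrite("pics/p.png",cv2.resize((255*(im/255.)**.6).astype(np.uint8),None,fx=6,fy=6,interpolation=cv2.INTER_CUBIC))
E
```

```text
[-3.01012248 -1.74029835 -0.18782459]
```

View pics/p.png

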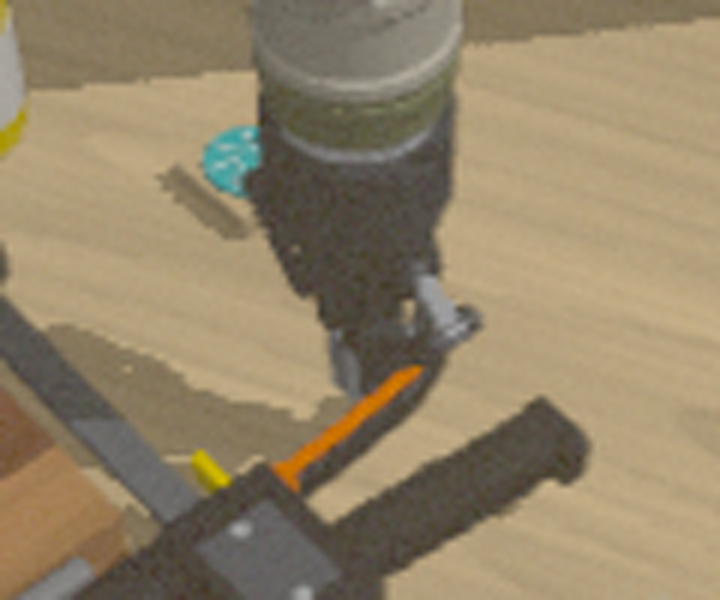

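The fingers are on the orange outer face at about (380,390) and the trigger has started in. They are clear of the handle and the tab at (210,468). I'll continue in small steps.

>>> drive_tool(targets="0 0.002 0 0 0 0;0 0.004 0 0 0 0;0 0.006 0 0 0 0;0 0.008 0 0 0 0;0 0.008 0 0 0 0")

```text
clock: 6.42
tool_pos: [0.5093, -0.0517, 0.0398]
eef_rot: [-0.0, 0.23, 0.973, 0.0]
ft_force: [-3.7, -2.0, -0.1]
gripper_width: 0.0002
grasp_force: 1.6
```

>>> drive_tool(targets="0 0.002 0 0 0 0;0 0.004 0 0 0 0;0 0.004 0 0 0 0")

```text
clock: 6.8
tool_pos: [0.5102, -0.0499, 0.0398]
eef_rot: [-0.0, 0.23, 0.973, 0.0]
ft_force: [-4.4, -2.5, -0.3]
gripper_width: -0.0001
grasp_force: 1.9
```

>>> drive_tool(targets="0 0.001 0 0 0 0;0 0.002 0 0 0 0;0 0.002 0 0 0 0")

```text
clock: 7.18
tool_pos: [0.5106, -0.049, 0.0398]
eef_rot: [-0.0, 0.23, 0.973, 0.0]
ft_force: [-4.9, -2.1, -0.0]
gripper_width: -0.0001
grasp_force: 2.0
```

>>> drive_tool(targets="0 0.001 0 0 0 0;0 0.002 0 0 0 0;0 0.002 0 0 0 0")

```text
clock: 7.55
tool_pos: [0.511, -0.0482, 0.0398]
eef_rot: [-0.0, 0.23, 0.973, -0.0]
ft_force: [-4.5, -2.1, 1.1]
gripper_width: 0.0001
grasp_force: 2.2
```

>>> drive_tool(targets="0 0.001 0 0 0 0;0 0.002 0 0 0 0;0 0.002 0 0 0 0")

```text
clock: 7.92
tool_pos: [0.5114, -0.0473, 0.0398]
eef_rot: [-0.0, 0.23, 0.973, -0.0]
ft_force: [-4.3, -2.1, 0.6]
gripper_width: 0.0001
grasp_force: 2.3
```

>>> drive_tool(targets="0 0.001 0 0 0 0;0 0.002 0 0 0 0;0 0.002 0 0 0 0")

```text
clock: 8.3
tool_pos: [0.5117, -0.0467, 0.0398]
eef_rot: [-0.0, 0.23, 0.973, -0.0]
ft_force: [-5.2, -2.8, 0.0]
gripper_width: -0.0001
grasp_force: 2.9
```

>>> drive_tool(targets="0 0.001 0 0 0 0;0 0.002 0 0 0 0;0 0.002 0 0 0 0")

```text
clock: 8.68
tool_pos: [0.5117, -0.0465, 0.0398]
eef_rot: [-0.001, 0.231, 0.973, -0.001]
ft_force: [-6.1, -7.0, 1.0]
gripper_width: 0.0001
grasp_force: 4.3
```

>>> drive_tool(targets="0 0.001 0 0 0 0;0 0.002 0 0 0 0;0 0.002 0 0 0 0")

```text
clock: 9.05
tool_pos: [0.5117, -0.0464, 0.0398]
eef_rot: [-0.001, 0.231, 0.973, -0.002]
ft_force: [-8.5, -9.7, 0.9]
gripper_width: 0.0001
grasp_force: 5.9
```

Firm at about 13 N. I'll add a touch and hold for over 2 s.

>>> drive_tool(targets="0 0.001 0 0 0 0;0 0.001 0 0 0 0;0 0.001 0 0 0 0;0 0.001 0 0 0 0;0 0.001 0 0 0 0;0 0.001 0 0 0 0;0 0.001 0 0 0 0;0 0.001 0 0 0 0;0 0.001 0 0 0 0;0 0.001 0 0 0 0")

```text
clock: 10.3
tool_pos: [0.5117, -0.0463, 0.0398]
eef_rot: [-0.001, 0.231, 0.973, -0.003]
ft_force: [-8.0, -9.8, 1.7]
gripper_width: -0.0001
grasp_force: 6.6
```

>>> drive_tool(targets="0 0 0 0 0 0;0 0 0 0 0 0;0 0 0 0 0 0;0 0 0 0 0 0;0 0 0 0 0 0;0 0 0 0 0 0;0 0 0 0 0 0;0 0 0 0 0 0;0 0 0 0 0 0;0 0 0 0 0 0")

```text
clock: 11.55
tool_pos: [0.5117, -0.0463, 0.0397]
eef_rot: [-0.001, 0.231, 0.973, -0.003]
ft_force: [-8.9, -11.1, 1.9]
gripper_width: 0.0003
grasp_force: 6.6
```

```bash
python3 - <<'E'
from h import *
im=arm.read_camera("scene")[:,:,::-1][130:230,260:380]
cv2.imwrite("pics/p2.png",cv2.resize((255*(im/255.)**.5).astype(np.uint8),None,fx=6,fy=6,interpolation=cv2.INTER_CUBIC))
E
```

```text
(no output)
```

View pics/p2.png

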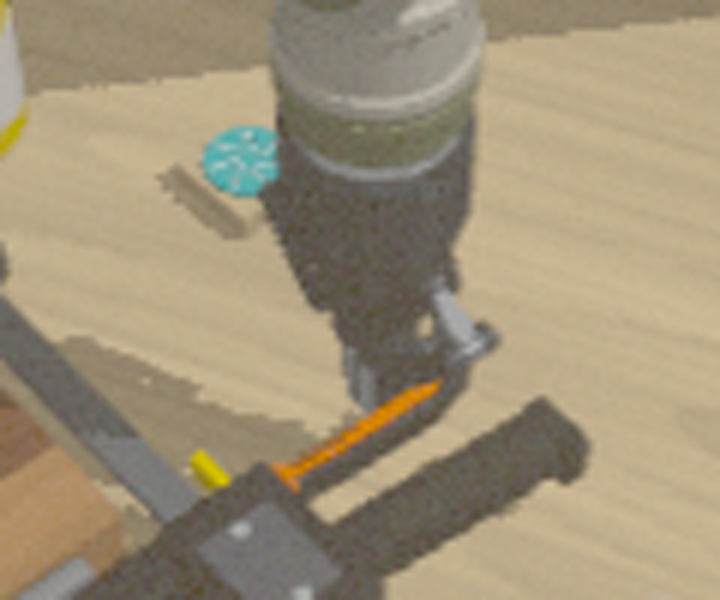

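The trigger is swung in, now (285,480) to (435,385), pressed from outside and well short of the handle with no creep. I'll back off smoothly, then lift clear.

>>> drive_tool(targets="0 -0.01 0 0 0 0;0 -0.02 0 0 0 0;0 -0.03 0 0 0 0;0 -0.04 0 0 0 0;0 -0.05 0 0 0 0;0 -0.07 0 0 0 0;0 -0.1 0 0 0 0;0 -0.13 0 0 0 0;0 -0.14 0 0 0 0;0 -0.14 0 0 0 0")

```text
clock: 12.85
tool_pos: [0.4817, -0.1073, 0.0399]
eef_rot: [0.0, 0.231, 0.973, 0.0]
ft_force: [0.2, 0.0, -0.6]
gripper_width: 0.0001
grasp_force: 0.0
```

>>> drive_tool(targets="0 0 -0.05 0 0 0;0 0 -0.12 0 0 0;0 0 -0.2 0 0 0;0 0 -0.3 0 0 0;0 0 -0.35 0 0 0;0 0 -0.35 0 0 0;0.3 0.2 -0.35 0 0 0;0.4 0.4 -0.35 0 0 0;0.4 0.4 -0.35 0 0 0;0.4 0.4 -0.35 0 0 0")

```text
clock: 14.1
tool_pos: [0.4003, 0.1302, 0.2135]
eef_rot: [-0.001, 0.231, 0.973, -0.0]
ft_force: [1.1, 0.3, -0.4]
gripper_width: 0.0002
grasp_force: 0.0
```

>>> drive_tool(targets="0 0 0 0 0 0;0 0 0 0 0 0;0 0 0 0 0 0;0 0 0 0 0 0;0 0 0 0 0 0;0 0 0 0 0 0")

```text
clock: 14.85
tool_pos: [0.402, 0.1279, 0.2149]
eef_rot: [0.0, 0.231, 0.973, 0.0]
ft_force: [0.1, -0.7, 0.0]
gripper_width: -0.0002
grasp_force: 0.0
```

```bash
python3 - <<'E'
from h import *
s=arm.state();print(s["tool_pos"],s["ft_force"],s["clock"])
a=cv2.imread("pics/scene0.png");b=arm.read_camera("scene")[:,:,::-1]
def om(i):
    h=cv2.cvtColor(np.ascontiguousarray(i),cv2.COLOR_BGR2HSV); m=cv2.inRange(h,(5,180,100),(18,255,255))[178:215,300:340]>0
    r,c=np.nonzero(m);return m.sum(),(c.mean()+300).round(1),(r.mean()+178).round(1),c.max()+300,r.min()+178
print(om(a),om(b))
for t in("glue_bottle","ink_roller","print_block","ink_jar"):print(t,[np.round(d["position"]).tolist() for d in arm.search_frame(t,"scene")])
E
```

```text
[0.40198493 0.12793841 0.2148897 ] [ 0.09734777 -0.74485404  0.0340991 ] 14.85
(np.int64(109), np.float64(317.9), np.float64(196.9), np.int64(329), np.int64(183)) (np.int64(100), np.float64(316.9), np.float64(198.2), np.int64(328), np.int64(184))
glue_bottle [[251.0, 135.0], [273.0, 315.0]]
ink_roller [[271.0, 313.0]]
print_block [[225.0, 169.0], [302.0, 157.0]]
ink_jar [[368.0, 248.0]]
```

```bash
python3 -c "
from rig import arm
print(arm.close_job())"
```

```text
the job is handed in; nothing more can be done
None
```

The trigger went firm well short of the handle and held for about 2.5 s at roughly 12–14 N with no creep; it then came back out to within a pixel of its starting place, the hand was drawn clear, the bystanders showed no movement, and the job is handed in (no verdict was returned).

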